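# Show where the feed scoop is put away

## Task

Show the hen-sitter what to put away and where: first point down at the middle of the big feed scoop's cup (not the small scoop, which you never point at), with the fingertips about 4 cm above the cup's rim, and hold there for two seconds. Then point in the same way down into the half-open metal drawer, about 4 cm above the middle of its open part, hold for two seconds, and finish by raising the hand to at least 30 cm above the bench. Only point: touch and move nothing.

Things in the scene. Friction and masses are not known exactly. Their poses are not given: they have to be found in the camera images.
- feed_scoop: The big stainless steel feed scoop, 235 mm long overall, lying loose and level on the bench, open side up. Its cup is a trough 110 mm long (x), 86 mm wide (y) and 45 mm high, open at the top and the +x end; a round handle 24 mm thick sticks out 125 mm to -x from the cup's back, its axis 32 mm above the bench. Origin: the underside of the cup's middle; z up.
- feed_scoop_cup (a point): Centre of the big scoop's cup at the height of its rim, 45 mm above the scoop's origin.
- grit_scoop: A small steel scoop of the same shape, 0.6 times as large (140 mm overall, cup 66 by 52 mm and 27 mm high), lying loose on the bench; the two scoops may lie either way round. Origin and axes as for the big one.
- grit_scoop_cup (a point): Centre of the small scoop's cup at the height of its rim, 27 mm above the bench.
- chest_face (a point): On the metal drawer chest, a fixed box 300 mm deep, 220 mm wide and 130 mm high on the bench: the middle of the top edge of its front, 130 mm above the bench. x points into the chest, away from the robot, y along the face, z up. The open part of the drawer runs from the back of its front panel to this face; the chest's top covers the rest.
- chest_drawer0_handle (a point): Middle of the bar handle on the drawer's front, 35 mm to -x of the front panel's outer face; axes as for the chest. The drawer starts 100 to 150 mm out and slides if bumped (shut, this point is 35 mm before the chest's face). The drawer is a steel tray, 178 mm wide inside and 86 mm high; its inside begins 57 mm to +x of this point, its rim is 108 mm and its front panel 117 mm above the bench.
- egg_bowl: Empty red ceramic bowl, 140 mm across, 60 mm high, on the bench; a bystander. Origin under its centre.
- basket: Empty wooden egg basket, 172 mm across, 90 mm high, with a hooped handle up to 176 mm above the bench; a bystander. Origin under its centre.
- watering_can: Green plastic watering can, 144 mm across, 155 mm high, with a spout to its +x that rises to 184 mm and a handle to its -x; a bystander. Origin under its centre.

How it is judged:
By the outcome, as a careful person would: the job done as asked, in the order asked, and still so for the second after the job is handed in, with the robot touching nothing.
It also fails if it takes over 43 s, if anything falls off the work surface, if the arm or the gripper's body presses on something with over 40 N, if the wrist force passes 120 N, or if a joint passes its speed limit or range.

## Robot

A 7-joint arm with a two-finger parallel gripper is mounted at the origin on the work surface. World frame = base frame: x ahead of the robot, y to its left, z up, the work surface at z = 0. Lengths are in m, angles in degrees, forces in N, time in s.
With the tool pointing down it reaches from about 0.425 to 0.875 m from the base axis. Payload 4.7 kg.
Tool frame: the origin (TCP) lies at the very end of the fingers, on their centre line; the grasp point (between the pads) lies 19 mm behind it; z points along the fingers, y is the line along which they close (so a half turn about z gives the same grasp; the last joint's range is limited). The gripper opens to 87 mm and grips with 3 to 60 N. Pads are 19 mm wide; open, the fingers measure 117 mm over their backs; the gripper's body (75 mm by 190 mm) begins 51 mm behind the grasp point.
Start: joints at [64.12, 18.392, -4.016, 83.108, 1.295, 78.541, -3.26], TCP at [0.292, -0.581, 0.223] pointing down, gripper open.
Joint ranges: [-163.93, 163.93], [-17.29, 119.83], [-79.2, 71.16], [3.27, 140.29], [-89.18, 269.18], [5.43, 117.66], [-154.24, 154.24]. Speed limits (degrees/s): [147.25, 147.25, 180, 180, 180, 180, 180].

## Interface

Orientations are given as [roll, pitch, yaw] about the fixed x, y, z axes, in that order (R = Rz(yaw) Ry(pitch) Rx(roll)).
In Python, from cell import telemetry, cams, env gives the robot as it stands.
- The arm moves only by the tool arm_command, never from a script. Its argument "series" is text: rows parted by semicolons, each of 5 numbers parted by spaces: the shift along the tool's x, y, z in mm, then the turn about the tool's z in rad, then the closure in counts, from 0 (fully open) to 255 (shut). A call has 1 to 20 rows; each row shifts and turns the commanded pose from where the row before left it, along the tool's axes as they then stand; what a row does not reach is not made up. A row lasts 1/12 s, in which the tool goes at most 41.7 mm and 7.16 degrees, less where a joint would pass 70% of its speed; a pose out of reach is approached as far as the arm can. A call is refused whole if a number of a shift passes 41.7 or a number of a turn 0.125, either way. A call with a gripper value outside its range is refused whole. The fingers move at their own pace and stop on an object; "squeeze" is the grip in N (left out, the last holds). Time passes only in rows, so rows that do not move let the fingers close. It gives the time, the measured TCP pose, the force, the opening and the grip force at its end, in the units of the state.
- telemetry.get_obs(): the state, without advancing time (a new reading comes with each control period).
- cams.read_camera(name): name is "scene" or "top" or "wrist"; returns the picture (420x560x3 uint8, blue, green, red); there is no depth.
- cams.calibration(name): a dict with "K" (3x3 intrinsics, pixels), "dist" ([k1, k2, p1, p2, k3] as OpenCV has them; the pictures are not rectified), "origin" and "rotation" of the camera in the world; the wrist camera has in their place "hand_eye" (4x4, takes a point from camera to tool coordinates, whose origin is the TCP and whose axes are the flange's). Camera axes: x right, y down, z forward; pixel columns grow to the right and rows downward; lengths in m; the calibration is good to about 2 mm. A picture is of the moment at which its call begins: read the wrist's pose just before it. calibration takes no time and is no camera call.
- env.sign_off(): hands the job in; it is judged then, once.
The state is a dict: "time_s": time; "qpos": joint angles; "joint_velocities": joint speeds; "effort": joint torques, N m; "tool_pos": TCP position; "tool_rot": TCP orientation; "force": force on the tool from outside, world axes, zero at the start; "wrist_torque": the same for the moment, N m; "grip_width": finger opening in m; "grasp_force": force on a finger pad.
Only numpy, scipy, OpenCV 4.12 (cv2) and the standard library are available. Lean on these libraries where they do the work, as an engineer would, in place of code of your own. Each camera call takes 0.05 s, during which the arm holds its last target. There are 200 camera calls.

## Working session

There is one attempt and no reset: what is moved stays moved. The work goes in short steps, Python scripts to look and compute and a tool call to move; the robot and the scene stay as the last step left them, time stands still between calls to the robot, and variables do not carry over. Pictures are saved under pics/ and viewed, at most 10 in all, crops included, and the job is handed in when it is done.

Besides the shell and the picture viewer there is one more tool, called after ">>>" as name(argument=value, ...) on one line, values as JSON. arm_command: Moves the arm, as the interface text tells. Its arguments: {"type":"object","properties":{"series":{"type":"string"},"squeeze":{"type":"number"}},"required":["series"]}

```bash
mkdir -p pics; python3 - <<'E'
from cell import telemetry, cams, env
import cv2
for n in("top","scene"):
    cv2.imwrite(f"pics/{n}0.png",cams.read_camera(n))
    c=cams.calibration(n);print(n,c)
o=telemetry.get_obs();print(o)
E
```

```text
top {'K': array([[484.99862577,   0.        , 275.4688379 ],
       [  0.        , 484.99862577, 211.12605163],
       [  0.        ,   0.        ,   1.        ]]), 'dist': array([0.05080736, 0.        , 0.        , 0.        , 0.        ]), 'origin': array([ 0.30228601, -0.13359502,  1.58541644]), 'rotation': array([-1.68677570e+02, -1.10458617e-02, -8.87750039e+01])}
scene {'K': array([[411.16937927,   0.        , 284.2423895 ],
       [  0.        , 411.16937927, 206.4709809 ],
       [  0.        ,   0.        ,   1.        ]]), 'dist': array([-0.05113646,  0.        ,  0.        ,  0.        ,  0.        ]), 'origin': array([ 1.25340489, -0.81890152,  0.94976889]), 'rotation': array([-130.69635087,   -0.21162845,   42.95916379])}
{'time_s': 0.1, 'qpos': array([64.11836517, 18.43574931, -4.01412103, 83.16732329,  1.2926516 ,
       78.54230305, -3.25968666]), 'joint_velocities': array([ 0.00679129, -0.2010783 ,  0.09057524, -0.04343964,  0.06420646,
       -0.08616296,  0.04841616]), 'effort': array([ 2.15402115e-04, -4.92570448e+01, -4.05644830e-01, -3.13395059e+01,
       -6.41134777e-02,  3.94967257e-02,  1.08646075e-04]), 'tool_pos': array([ 0.29168086, -0.5803201 ,  0.22156523]), 'tool_rot': array([-1.79899721e+02,  3.64807655e-03,  2.66897260e+01]), 'force': array([-0.00455491,  0.45373381,  0.21225626]), 'wrist_torque': array([-0.0767959 ,  0.0230717 , -0.02663725]), 'grasp_force': 0.0, 'grip_width': 0.08703418734540436}
```

View pics/top0.png

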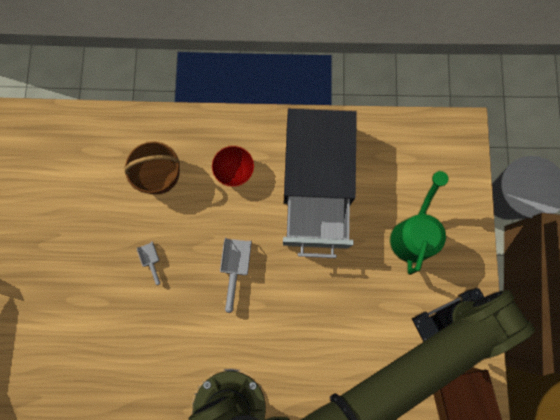

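View pics/scene0.png

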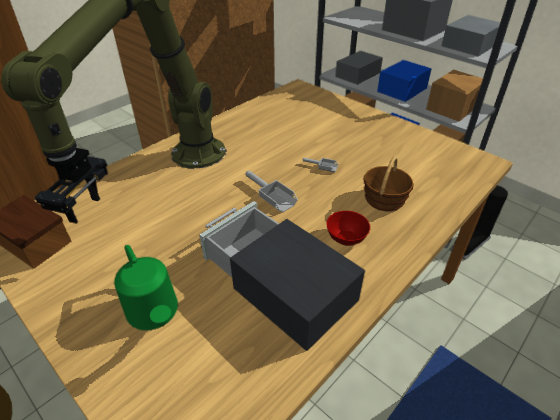

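The top view shows the big scoop's cup near (236,257), with its handle end at (230,309). The small scoop is at (149,253), the drawer front runs along (284..352,240), and the chest face is near row 200. I'll zoom in to measure.

```bash
cat > h.py <<'E'
import numpy as np, cv2
from scipy.spatial.transform import Rotation as R
from cell import telemetry, cams, env
def world(n,px,z):
    c=cams.calibration(n);p=cv2.undistortPoints(np.array([[px]],float),c["K"],c["dist"])[0,0]
    d=R.from_euler("xyz",c["rotation"],degrees=True).apply([p[0],p[1],1]);o=c["origin"]
    return o+d*(z-o[2])/d[2]
def pix(n,X):
    c=cams.calibration(n);r=R.from_euler("xyz",c["rotation"],degrees=True).inv()
    return cv2.projectPoints(np.array([r.apply(np.array(X)-c["origin"])]),np.zeros(3),np.zeros(3),c["K"],c["dist"])[0].ravel()
E
python3 - <<'E'
from h import *
im=cv2.imread("pics/top0.png")[180:320,210:365]
cv2.imwrite("pics/crop.png",cv2.resize(im,None,fx=4,fy=4,interpolation=cv2.INTER_CUBIC)) 
print(world("top",(230,395),0),pix("top",[0.2917,-.5803,.2216]))
E
```

```text
[0.03984518 0.00041327 0.        ] [439.03959836 316.54609965]
```

View pics/crop.png

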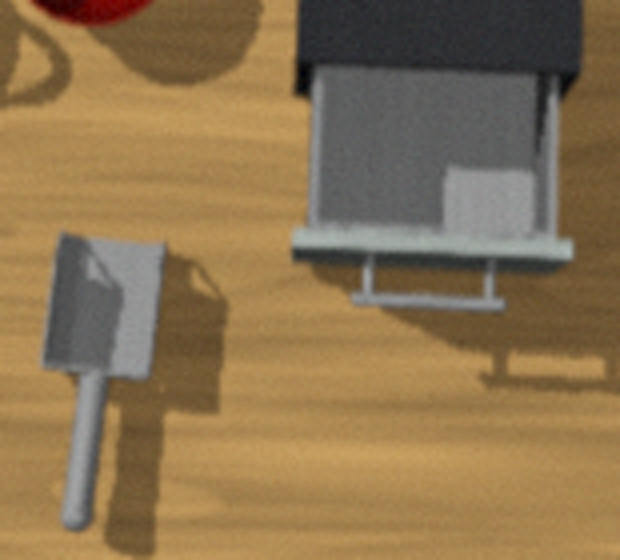

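The crop gives these points:
- **Scoop cup rim corners:** (62,234), (165,243), (150,378) and (43,367).
- **Drawer:** the panel's back top edge is at about row 230 and its outer top edge at about row 252. Its left and right ends are at columns 293 and 573.
- **Handle bar:** (352,300) to (503,304).
- **Chest face:** the edge over the tray is near row 68.

```bash
python3 - <<'E'
from h import *
np.set_printoptions(precision=4,suppress=True)
f=lambda c:(c[0]/4+210-.4,c[1]/4+180-.4)
for nm,c,z in [("fl",(62,234),.045),("fr",(165,243),.045),("br",(150,378),.045),("bl",(43,367),.045),("hend",(75,520),.032),
 ("panL back",(293,230),.117),("panR back",(573,240),.117),("panL out",(293,252),.117),("panR out",(573,260),.117),("faceL",(318,66),.108),("faceR",(540,73),.108),("hL",(352,300),.07),("hR",(503,304),.07),("chestbotL",(297,95),0),("chestbotR",(577,95),0)]:
    print(nm,world("top",f(c),z))
im=cv2.imread("pics/top0.png")[95:255,275:365]
cl=np.clip(im.astype(float)*3,0,255).astype(np.uint8)
s=cv2.imread("pics/scene0.png")[180:345,190:370]
a=cv2.resize(cl,(338,600));b=cv2.resize(np.clip(s.astype(float)*1.8,0,255).astype(np.uint8),(460,422))
o=np.zeros((600,798,3),np.uint8);o[:,:338]=a;o[:422,338:]=b
cv2.imwrite("pics/c2.png",o)
E
```

```text
fl [0.5192 0.032  0.045 ]
fr [ 0.5136 -0.0506  0.045 ]
br [ 0.4062 -0.0422  0.045 ]
bl [0.4131 0.0425 0.045 ]
hend [0.2957 0.0135 0.032 ]
panL back [ 0.5158 -0.1519  0.117 ]
panR back [ 0.5128 -0.3653  0.117 ]
panL out [ 0.4989 -0.1522  0.117 ]
panR out [ 0.4975 -0.3651  0.117 ]
faceL [ 0.6468 -0.1691  0.108 ]
faceR [ 0.6449 -0.3423  0.108 ]
hL [ 0.4684 -0.1996  0.07  ]
hR [ 0.4679 -0.3175  0.07  ]
chestbotL [ 0.6468 -0.1546  0.    ]
chestbotR [ 0.6518 -0.3883  0.    ]
```

View pics/c2.png

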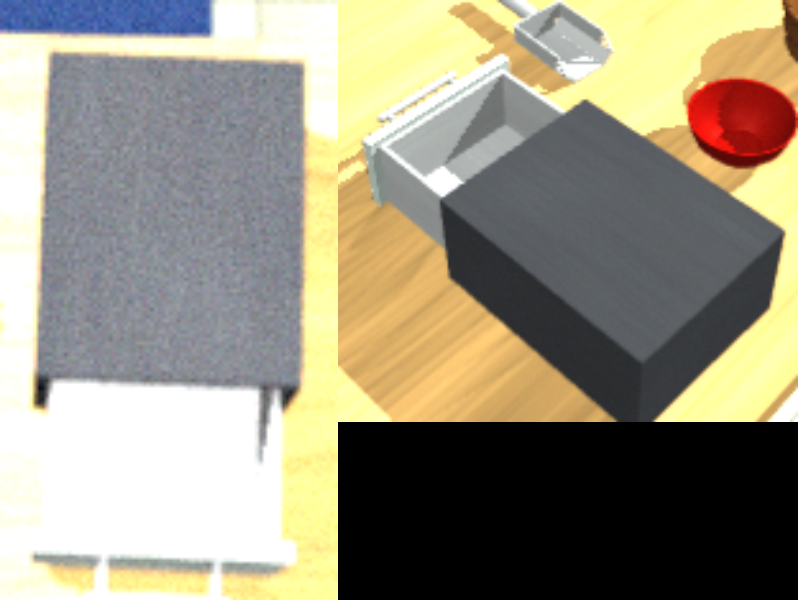

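Checks: the cup rim measures about 107 × 84 mm against the nominal 110 × 86, with its centre near (0.464, -0.004). The enhanced crop puts the chest's top front corners at top-image (285.7,195.8) and (355,198.5), and at scene-image (231.1,258.2) and (286.6,219.1). I'll move above the scoop at safe height, then look with the wrist camera.

```bash
python3 - <<'E'
from h import *
np.set_printoptions(precision=4,suppress=True)
for n,p in [("top",(285.7,195.8)),("top",(355,198.5)),("scene",(231.1,258.2)),("scene",(286.6,219.1))]: print(n,world(n,p,.13))
E
```

```text
top [ 0.6424 -0.1581  0.13  ]
top [ 0.6384 -0.3711  0.13  ]
scene [ 0.647  -0.3714  0.13  ]
scene [ 0.6501 -0.1563  0.13  ]
```

>>> arm_command(series="10 -11 -3 0 255;20 -21 -3 0 255;21 -22 -3 0 255;21 -22 -3 0 255;21 -22 -3 0 255;21 -22 -3 0 255;21 -22 -3 0 255;21 -22 -3 0 255;21 -22 -3 0 255;21 -23 -3 0 255;21 -23 0 0 255;21 -23 0 0 255;21 -23 0 0 255;21 -23 0 0 255;21 -23 0 0 255;21 -23 0 0 255;22 -23 0 0 255;22 -23 0 0 255;22 -23 0 0 255;22 -24 0 0 255")

```text
time_s: 1.77
tool_pos: [0.4618, -0.0004, 0.2525]
tool_rot: [179.9, 0.0, 26.7]
force: [0.5, -0.8, 0.5]
grip_width: 0.0008
grasp_force: 0.0
```

>>> arm_command(series="0 0 0 0 255;0 0 0 0 255;0 0 0 0 255")

```text
time_s: 2.02
tool_pos: [0.4617, -0.0028, 0.2523]
tool_rot: [180.0, 0.1, 26.7]
force: [0.5, -0.1, 0.8]
grip_width: 0.0003
grasp_force: 0.0
```

```bash
cat >> h.py <<'E'
def wpose():
    o=telemetry.get_obs();return o["tool_pos"],o["tool_rot"]
def wworld(px,z,pos,rot):
    c=cams.calibration("wrist");H=np.array(c["hand_eye"]);p=cv2.undistortPoints(np.array([[px]],float),c["K"],c["dist"])[0,0]
    r=R.from_euler("xyz",rot,degrees=True);d=r.apply(H[:3,:3]@[p[0],p[1],1]);o=pos+r.apply(H[:3,3])
    return o+d*(z-o[2])/d[2]
E
python3 - <<'E'
from h import *
p,r=wpose();im=cams.read_camera("wrist");cv2.imwrite("pics/w1.png",im);print(p.tolist(),r.tolist())
E
```

```text
[0.46172017237056623, -0.002752580836695223, 0.25230370330716934] [179.95904455578773, 0.06652653960010814, 26.712069916632316]
```

View pics/w1.png

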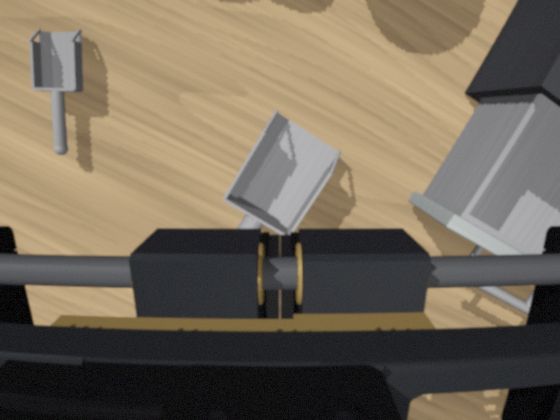

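The wrist view shows the big cup's rim corners at (279,112), (340,154), (289,234) and (227,196). The left end of the drawer panel is at about (413,200). The small scoop is far off to the upper left.

```bash
python3 - <<'E'
from h import *
np.set_printoptions(precision=4,suppress=True)
p=np.array([0.46172,-0.00275,0.2523]);r=[179.959,.0665,26.712]
C=np.array([wworld(c,.045,p,r) for c in [(279,112),(340,154),(289,234),(227,196)]]);print(C,C.mean(0))
print(wworld((415,198),.117,p,r))
E
```

```text
[[ 0.5222  0.0288  0.045 ]
 [ 0.5125 -0.0487  0.045 ]
 [ 0.408  -0.0411  0.045 ]
 [ 0.4167  0.0396  0.045 ]] [ 0.4649 -0.0053  0.045 ]
[ 0.5104 -0.1132  0.117 ]
```

The wrist estimate of the cup centre, (0.465,-0.005), agrees with the top view. Descending to z = 0.085.

>>> arm_command(series="1 3 10 0 255;0 0 20 0 255;0 0 20 0 255;0 0 20 0 255;0 0 20 0 255;0 0 20 0 255;0 0 20 0 255;0 0 16 0 255;0 0 12 0 255;0 0 6 0 255;0 0 3 0 255;0 0 0 0 255;0 0 0 0 255;0 0 0 0 255;0 0 0 0 255")

```text
time_s: 3.32
tool_pos: [0.4653, -0.005, 0.0863]
tool_rot: [179.9, -0.1, 26.7]
force: [-0.2, 0.1, 1.0]
grip_width: 0.0003
grasp_force: 0.0
```

Now hold for 2.5 s or more.

>>> arm_command(series="0 0 0 0 255;0 0 0 0 255;0 0 0 0 255;0 0 0 0 255;0 0 0 0 255;0 0 0 0 255;0 0 0 0 255;0 0 0 0 255;0 0 0 0 255;0 0 0 0 255;0 0 0 0 255;0 0 0 0 255;0 0 0 0 255;0 0 0 0 255;0 0 0 0 255;0 0 0 0 255;0 0 0 0 255;0 0 0 0 255;0 0 0 0 255;0 0 0 0 255")

```text
time_s: 4.98
tool_pos: [0.4646, -0.0049, 0.0855]
tool_rot: [180.0, 0.0, 26.7]
force: [-0.2, -0.4, -0.0]
grip_width: 0.0009
grasp_force: 0.0
```

>>> arm_command(series="0 0 0 0 255;0 0 0 0 255;0 0 0 0 255;0 0 0 0 255;0 0 0 0 255;0 0 0 0 255;0 0 0 0 255;0 0 0 0 255;0 0 0 0 255;0 0 0 0 255;0 0 0 0 255;0 0 0 0 255;0 0 0 0 255;0 0 0 0 255;0 0 0 0 255;0 0 0 0 255")

```text
time_s: 6.32
tool_pos: [0.4646, -0.0049, 0.0855]
tool_rot: [180.0, 0.0, 26.7]
force: [0.4, -0.3, 0.2]
grip_width: 0.0003
grasp_force: 0.0
```

>>> arm_command(series="0 0 -15 0 255;0 0 -25 0 255;0 0 -30 0 255;0 0 -30 0 255;0 0 -30 0 255;0 0 -30 0 255;0 0 -30 0 255;0 0 -25 0 255;-1 14 0 0 255;-1 28 0 0 255;-1 29 0 0 255;-1 30 0 0 255;-1 30 0 0 255;-1 30 0 0 255;-1 30 0 0 255;-1 30 0 0 255;-1 30 0 0 255;0 20 0 0 255;0 10 0 0 255;0 0 0 0 255")

```text
time_s: 7.98
tool_pos: [0.5825, -0.2626, 0.2987]
tool_rot: [-179.9, 0.1, 26.5]
force: [0.1, 0.2, 0.0]
grip_width: 0.0005
grasp_force: 0.0
```

>>> arm_command(series="0 0 0 0 255;0 0 0 0 255;0 0 0 0 255;0 0 0 0 255")

```text
time_s: 8.32
tool_pos: [0.5828, -0.2585, 0.3012]
tool_rot: [180.0, -0.0, 26.8]
force: [0.1, 0.2, 0.1]
grip_width: 0.0005
grasp_force: 0.0
```

```bash
python3 - <<'E'
from h import *
p,r=wpose();im=cams.read_camera("wrist");cv2.imwrite("pics/w2.png",np.clip(im.astype(float)*1.4,0,255).astype(np.uint8));print(p.tolist(),r.tolist())
E
```

```text
[0.5828125714803182, -0.2584563274399652, 0.3012378035226075] [179.95465911185534, -0.01659773608157465, 26.80210781763766]
```

View pics/w2.png

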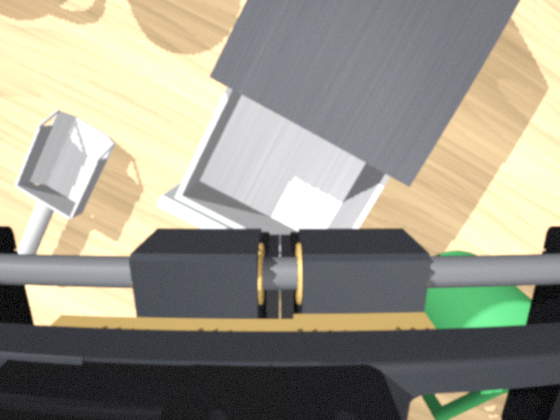

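The wrist view over the drawer shows the chest's top front corners at (212,76) and (408,185). The tray's rim corner at the panel's left end is near (183,193), and the panel's left tip is at (160,203).

```bash
python3 - <<'E'
from h import *
np.set_printoptions(precision=4,suppress=True)
p=np.array([0.58281,-0.25846,0.30124]);r=[179.955,-.017,26.802]
for c,z in [((212,76),.13),((408,185),.13),((183,193),.108),((160,203),.117),((265,229),.108),((240,90),.108),((383,178),.108)]: print(c,wworld(c,z,p,r))
E
```

```text
(212, 76) [ 0.6447 -0.157   0.13  ]
(408, 185) [ 0.6388 -0.3722  0.13  ]
(183, 193) [ 0.5238 -0.1733  0.108 ]
(160, 203) [ 0.506  -0.1572  0.117 ]
(265, 229) [ 0.5271 -0.2684  0.108 ]
(240, 90) [ 0.6452 -0.1828  0.108 ]
(383, 178) [ 0.6329 -0.3539  0.108 ]
```

The estimates agree: the chest face is at x≈0.643 and the tray inside starts at x≈0.522, so the middle is (0.583,-0.261). With the rim at 0.108, the target height is z = 0.148, which leaves the fingertips 18 mm above the chest top.

>>> arm_command(series="-1 2 10 0 255;0 0 20 0 255;0 0 20 0 255;0 0 20 0 255;0 0 20 0 255;0 0 20 0 255;0 0 17 0 255;0 0 13 0 255;0 0 8 0 255;0 0 4 0 255;0 0 1 0 255;0 0 0 0 255;0 0 0 0 255;0 0 0 0 255;0 0 0 0 255;0 0 0 0 255")

```text
time_s: 9.7
tool_pos: [0.5831, -0.2623, 0.1481]
tool_rot: [180.0, -0.0, 26.7]
force: [0.2, 1.1, -0.3]
grip_width: 0.0004
grasp_force: 0.0
```

>>> arm_command(series="0 0 0 0 255;0 0 0 0 255;0 0 0 0 255;0 0 0 0 255;0 0 0 0 255;0 0 0 0 255;0 0 0 0 255;0 0 0 0 255;0 0 0 0 255;0 0 0 0 255;0 0 0 0 255;0 0 0 0 255;0 0 0 0 255;0 0 0 0 255;0 0 0 0 255;0 0 0 0 255;0 0 0 0 255;0 0 0 0 255;0 0 0 0 255;0 0 0 0 255")

```text
time_s: 11.37
tool_pos: [0.5828, -0.2622, 0.1475]
tool_rot: [180.0, 0.0, 26.7]
force: [0.2, -0.5, 0.9]
grip_width: 0.0005
grasp_force: 0.0
```

>>> arm_command(series="0 0 0 0 255;0 0 0 0 255;0 0 0 0 255;0 0 0 0 255;0 0 0 0 255;0 0 0 0 255;0 0 0 0 255;0 0 0 0 255;0 0 0 0 255;0 0 0 0 255;0 0 0 0 255;0 0 0 0 255;0 0 0 0 255;0 0 0 0 255;0 0 0 0 255;0 0 0 0 255")

```text
time_s: 12.7
tool_pos: [0.5828, -0.2622, 0.1476]
tool_rot: [180.0, 0.0, 26.7]
force: [-0.1, 0.6, 1.0]
grip_width: 0.0007
grasp_force: 0.0
```

Held for about 3 s. Now raise to about 0.36 m.

>>> arm_command(series="0 0 -10 0 255;0 0 -20 0 255;0 0 -25 0 255;0 0 -25 0 255;0 0 -25 0 255;0 0 -25 0 255;0 0 -25 0 255;0 0 -25 0 255;0 0 -20 0 255;0 0 -10 0 255;0 0 -5 0 255;0 0 0 0 255;0 0 0 0 255;0 0 0 0 255;0 0 0 0 255;0 0 0 0 255;0 0 0 0 255;0 0 0 0 255")

```text
time_s: 14.2
tool_pos: [0.5827, -0.2622, 0.3622]
tool_rot: [-180.0, 0.0, 26.7]
force: [-0.8, 0.3, -0.2]
grip_width: 0.0005
grasp_force: 0.0
```

```bash
python3 - <<'E'
from h import *
o=telemetry.get_obs();print(o["time_s"],o["tool_pos"])
if o["tool_pos"][2]>.33: print(env.sign_off())
E
```

```text
14.2 [ 0.58271129 -0.26215668  0.36216659]
the job is handed in; nothing more can be done
None
```

I pointed about 4 cm above the big scoop's cup, then about 4 cm above the middle of the drawer's open part, holding about 3 s at each, then raised the hand to 0.36 m and handed in at 14.2 s; the force readings showed no contact.

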